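Let a gel pot out of the twin-lane dispenser

TASK

Two gel pots lie on their sides behind the shut gates of the twin-lane dispenser on the manicure table. With the fingertips, press down the rocker paddle on the side of the longer pot, so that its gate lifts and the pot rolls down to the end stop of its lane, then let the paddle come back up so that the gate is shut again. Leave the shorter pot behind its shut gate, do not touch or lift either pot, and leave the other things on the table where they are.

Things in the scene. Friction and masses are not known exactly. Their poses are not given: they have to be found in the camera images.
- dispenser: Fixed white dispenser, 236 x 300 mm. Two lanes, 50 mm wide, slope down 10 degrees to its +x (away from the robot), middles at y = +28 mm (left) and -28 mm (right). Gates (two-pronged forks) at x = 0; pots wait at x = -21 mm; at the end stop a pot's centre is at about x = 111 mm. Each lane's rocker is on its own outer side. Top 135 mm high, lifted gate 170 mm. Origin: on table level under the gates.
- paddle_left (a point): White press pad, 38 mm (along the lanes) x 36 mm, 7 mm thick, on the outer end of the left rocker (dispenser's +y side). This point: centre of its top face, about 130 mm above the table at rest, 42 mm lower at full travel. At rest it tilts 14 degrees, outer side up (pressed 17 degrees, outer side down). Pressing takes about 2 to 6 N; nothing lies under it.
- paddle_right (a point): White press pad, 38 mm (along the lanes) x 36 mm, 7 mm thick, on the outer end of the right rocker (dispenser's -y side). This point: centre of its top face, about 130 mm above the table at rest, 42 mm lower at full travel. At rest it tilts 14 degrees, outer side up (pressed 17 degrees, outer side down). Pressing takes about 2 to 6 N; nothing lies under it.
- rocker_left (a joint): Left rocker's angle, rad: 0 at rest (spring-loaded, gate shut), grows as its paddle is pressed and its gate rises; hard stop 0.55. A pot passes from about 0.4; let go, it springs back to 0. Axle along the dispenser's x, 105 mm above the table, 130 mm from the dispenser's middle; paddle centre 73 mm outside the axle.
- rocker_right (a joint): Right rocker's angle, rad: 0 at rest (spring-loaded, gate shut), grows as its paddle is pressed and its gate rises; hard stop 0.55. A pot passes from about 0.4; let go, it springs back to 0. Axle along the dispenser's x, 105 mm above the table, 130 mm from the dispenser's middle; paddle centre 73 mm outside the axle.
- pot_long: The longer gel pot: black cylinder with a screw lid, 38 mm diameter, 44 mm long, lying on its side across one of the two lanes (either one), behind its gate. Origin at its centre, about 73 mm above the table; y along its length (x and z turn as it rolls). About 0.07 kg.
- pot_short: The shorter gel pot: black cylinder with a screw lid, 38 mm diameter, 24 mm long, lying on its side across one of the two lanes (either one), behind its gate. Origin at its centre, about 73 mm above the table; y along its length (x and z turn as it rolls). About 0.07 kg.
- polish_a: Bystander: nail polish bottle, 26 mm square, 74 mm tall, standing by the dispenser's left side. Origin under its base.
- polish_b: Bystander: like polish_a, by the dispenser's right side.
- pot_upright: Bystander: gel pot standing upright by the dispenser, 38 mm diameter, 34 mm tall. Origin under its base.
- buffer: Bystander: grey nail buffer block 28 x 90 x 26 mm (x, y, z) beside the dispenser. Origin under its base.
- pump_bottle: Bystander: white pump bottle, 52 mm diameter, 180 mm tall, at the right of the table. Origin under its base.
- dappen: Bystander: small white bowl, 60 mm across, 35 mm tall, at the left of the table. Origin under its base.
- nail_file: Bystander: nail file 150 x 20 x 6 mm lying just beyond the dispenser. Origin under it.

How it is judged:
On the way, in this order (a step that is already met when the one before it is completed fails the run):
1. the fingers press the paddle on the longer pot's side and its gate is rising (((y of pot_long in the frame of dispenser above 0 m and value of joint rocker_left above 0.25 rad and contact force between the fingers and rocker_left_c5 above 0.5 N) or (y of pot_long in the frame of dispenser below 0 m and value of joint rocker_right above 0.25 rad and contact force between the fingers and rocker_right_c5 above 0.5 N))), for 0.02 s.
2. the longer pot has rolled down to the end stop of its lane (x of pot_long in the frame of dispenser above 0.095 m), for 0.1 s.
At the end, for the whole second after the job is handed in: The longer pot lies at rest at the end stop of its own lane (centre 95 to 125 mm downhill of the gates), both rockers are back within 0.05 rad of rest with their gates shut, and the shorter pot is within 10 mm of where it was (x of pot_long in the frame of dispenser between 0.095 and 0.125 m and z of pot_long in the frame of dispenser between 0.035 and 0.065 m and ((y of pot_long in the frame of dispenser between 0.015 and 0.041 m and y of pot_short in the frame of dispenser below 0 m) or (y of pot_long in the frame of dispenser between -0.041 and -0.015 m and y of pot_short in the frame of dispenser above 0 m)) and linear speed of each of pot_long, pot_short below 0.03 m/s and value of joint each of rocker_left, rocker_right below 0.05 rad and distance of pot_short from where it was at the start of the episode below 0.01 m); the robot touches nothing.
It fails at once if the shorter pot's gate is raised (its rocker beyond 0.2 rad) ((y of pot_long in the frame of dispenser above 0 m and value of joint rocker_right above 0.2 rad) or (y of pot_long in the frame of dispenser below 0 m and value of joint rocker_left above 0.2 rad)).
It fails at once if a pot in the dispenser is touched by the robot (contact force between any of the fingers, the arm and pot_long above 0.5 N or contact force between any of the fingers, the arm and pot_short above 0.5 N).
It fails at once if a pot in the dispenser is lifted out (height (world z) of any of pot_long, pot_short above 0.1 m).
It fails at once if a bystander is moved by more than 30 mm (distance of any of polish_a, polish_b, pot_upright, buffer, pump_bottle, dappen, nail_file from where it was at the start of the episode above 0.03 m).
It also fails if it takes over 32 s, if anything falls off the work surface, if the arm or the gripper's body presses on something with over 40 N, if the wrist force passes 120 N, or if a joint passes its speed limit or range.

ROBOT

A 6-joint arm with a two-finger parallel gripper is mounted at the origin on the work surface. World frame = base frame: x ahead of the robot, y to its left, z up, the work surface at z = 0. Lengths are in m, angles in rad, forces in N, time in s.
With the tool pointing down it reaches from about 0.35 to 0.85 m from the base axis. Payload 8.1 kg.
Tool frame: the origin (TCP) lies on the centre line of the jaws, within the pads' length; the fingertips stand robot.tips_ahead ahead of it and the grasp point (between the pads) lies 8 mm behind it (robot.tips_ahead is the distance from the TCP to the fingertips, in m); z points along the fingers, y is the direction in which the jaws open and shut (so a half turn about z gives the same grasp; the last joint's range is limited). The gripper opens to 93 mm and grips with 3 to 60 N. Pads are 15 mm wide; open, the fingers measure 128 mm over their backs; the gripper's body (75 mm by 188 mm) begins 65 mm behind the grasp point.
Start: joints at [1.169, 0.13, 1.488, -0, 1.523, -0.085], TCP at [0.187, 0.57, 0.23] pointing down, gripper open.
Joint ranges: [-2.96, 2.96], [-0.89, 2.26], [0.02, 2.5], [-1.34, 4.48], [0, 2.73], [-2.66, 2.66]. Speed limits (rad/s): [2.39, 2.39, 2.79, 3.14, 3.14, 3.14].

INTERFACE

Orientations are given as a rotation vector (axis times angle).
In Python, from plant import monitor, eyes, job, robot gives the robot as it stands.
- The arm moves only by the tool servo_tool, never from a script. Its argument "plan" is a list that holds one entry, the list of rows, each a list of 7 numbers: the closure, from -1 (fully open) to 1 (shut), so that 0 is half open, then the shift along the world's x, y, z in mm, then the turn, a rotation vector about the world's x, y, z in rad. In form: [[[hand, dx, dy, dz, ax, ay, az], ...]]. A call has 1 to 12 rows; each row shifts and turns the commanded pose from where the row before left it; what a row does not reach is not made up. A row lasts 1/10 s, in which the tool goes at most 50 mm and 8.59 degrees, less where a joint would pass 70% of its speed; a pose out of reach is approached as far as the arm can. A call with a gripper value outside its range is refused whole. The fingers move at their own pace and stop on an object; "force" is the grip in N (left out, the last holds). Time passes only in rows, so rows that do not move let the fingers close. It gives the time, the measured TCP pose, the force and the opening at its end, in the units of the state.
- monitor.read_state(): the state, without advancing time (a new reading comes with each control period).
- eyes.read_camera(name): name is "scene" or "top"; returns the picture (384x512x3 uint8, red, green, blue); there is no depth.
- eyes.camera_info(name): a dict with "mtx" (3x3 intrinsics, pixels), "D" ([k1, k2, p1, p2, k3] as OpenCV has them; the pictures are not rectified), "R" (3x3) and "t" (3): a world point X has camera coordinates R X + t. Camera axes: x right, y down, z forward; pixel columns grow to the right and rows downward; lengths in m; the calibration is good to about 2 mm. A picture is of the moment at which its call begins. camera_info takes no time and is no camera call.
- job.close_job(): hands the job in, once; it reports no verdict.
The state is a dict: "t": time; "q": joint angles; "dq": joint speeds; "joint_torque": joint torques, N m; "tool_pos": TCP position; "orientation": TCP orientation; "force": force on the tool from outside, world axes, zero at the start; "wrist_torque": the same for the moment, N m; "opening": finger opening in m.
Only numpy, scipy, OpenCV 4.12 (cv2) and the standard library are available. Lean on these libraries where they do the work, as an engineer would, in place of code of your own. Each camera call takes 0.05 s, during which the arm holds its last target. There are 200 camera calls.

## Working session

There is one attempt and no reset: what is moved stays moved. The work goes in short steps, Python scripts to look and compute and a tool call to move; the robot and the scene stay as the last step left them, time stands still between calls to the robot, and variables do not carry over. Pictures are saved under pics/ and viewed, about 8 in all and at most 12, crops included, and the job is handed in when it is done.

Besides the shell and the picture viewer there is one more tool, called after ">>>" as a command line: name --argument value ..., lists and objects as JSON in quotes. servo_tool: Moves the arm, as the interface text tells. Its arguments: {"type":"object","properties":{"plan":{"type":"array"},"force":{"type":"number"}},"required":["plan"]}

```bash
mkdir -p pics
python3 - <<'E'
from plant import monitor, eyes, job, robot
import cv2
for n in ("scene","top"):
    im=eyes.read_camera(n); cv2.imwrite(f"pics/{n}0.png",cv2.resize(im[:,:,::-1],(800,600),interpolation=cv2.INTER_CUBIC)); i=eyes.camera_info(n); print(n,i)
print(monitor.read_state(), robot.tips_ahead)
E
```

```text
scene {'mtx': array([[376.92375701,   0.        , 257.2858521 ],
       [  0.        , 376.92375701, 192.10773094],
       [  0.        ,   0.        ,   1.        ]]), 'D': array([-0.03283102,  0.        ,  0.        ,  0.        ,  0.        ]), 'R': array([[-0.83131721,  0.55579696, -0.0011973 ],
       [ 0.32227361,  0.4802741 , -0.81576743],
       [-0.45282603, -0.67854736, -0.57837882]]), 't': array([ 0.48661067, -0.09890545,  1.54776934])}
top {'mtx': array([[469.77459936,   0.        , 259.09383124],
       [  0.        , 469.77459936, 197.41715632],
       [  0.        ,   0.        ,   1.        ]]), 'D': array([-0.0656721,  0.       ,  0.       ,  0.       ,  0.       ]), 'R': array([[-0.01018093, -0.99985084,  0.0139519 ],
       [-0.99677766,  0.00903746, -0.07970329],
       [ 0.07956531, -0.0147184 , -0.99672099]]), 't': array([-0.02370172,  0.61821111,  1.36111251])}
{'t': 0.1, 'q': array([ 1.16860338e+00,  1.31110493e-01,  1.48915060e+00, -2.99337583e-05,
        1.52300652e+00, -8.54211485e-02]), 'dq': array([-0.00038854, -0.0012282 , -0.00167345,  0.00040989,  0.00043797,
        0.00022936]), 'joint_torque': array([ 3.33631560e-04, -5.61341679e+01, -4.93094730e+01,  7.69989635e-02,
        2.91712268e-02, -3.97206065e-05]), 'tool_pos': array([0.18670806, 0.56969209, 0.22868835]), 'orientation': array([-4.95444562e-01, -3.10189852e+00,  2.56424022e-03]), 'force': array([-0.49710167, -0.25320303,  0.28311416]), 'wrist_torque': array([-0.07192374,  0.02679269, -0.0243277 ]), 'opening': 0.09267913883709064} 0.011
```

View pics/top0.png

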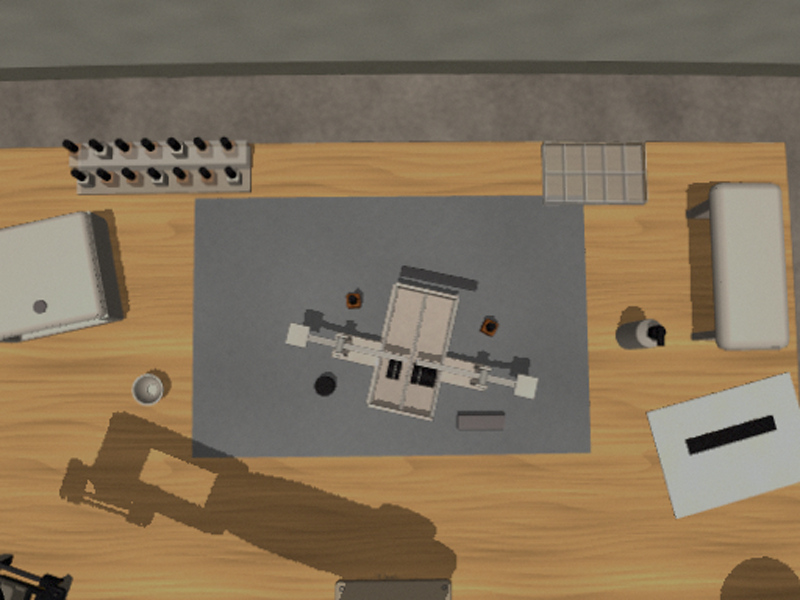

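View pics/scene0.png

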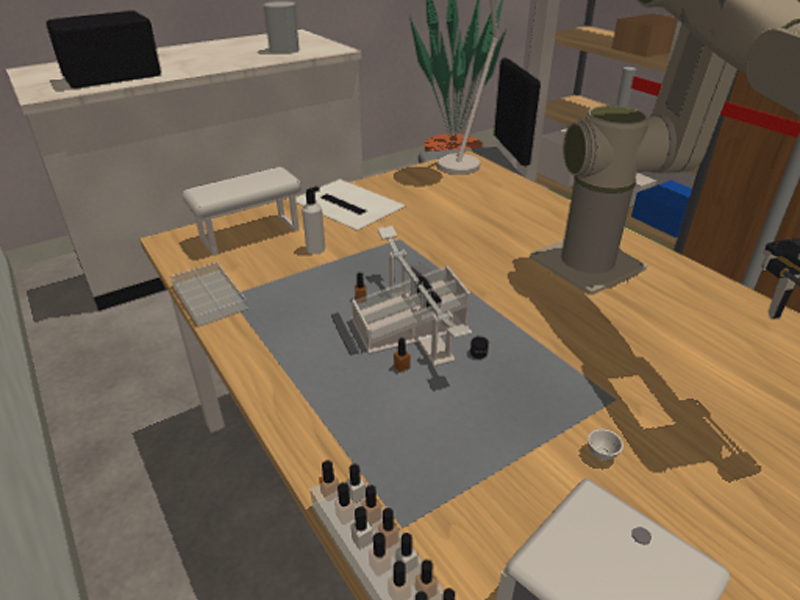

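The top view shows the dispenser turned slightly. The left pad is at (298,335) and the right pad at (526,386). The right pot (about 412–436) looks longer than the left one (387–402). I'll enlarge a crop to check this and compute the pad positions.

```bash
cat > h.py <<'E'
from plant import monitor, eyes, job, robot
import cv2, numpy as np
def world(name,u,v,z):
    i=eyes.camera_info(name); p=cv2.undistortPoints(np.array([[[u,v]]],float),i["mtx"],i["D"])[0,0]
    d=i["R"].T@np.r_[p,1]; c=-i["R"].T@i["t"]; return c+d*(z-c[2])/d[2]
def crop(name,f,u0,u1,v0,v1,k):
    im=eyes.read_camera(name)[v0:v1,u0:u1,::-1]; cv2.imwrite(f,cv2.resize(im,None,fx=k,fy=k,interpolation=cv2.INTER_CUBIC))
E
python3 - <<'E'
from h import *
crop("top","pics/c1.png",175,355,160,280,4.4)
s=.64
L=world("top",298*s,335*s,.13);R=world("top",526*s,386*s,.13)
print(L,R,L-R,np.linalg.norm(L-R),(L+R)/2,np.degrees(np.arctan2(*(L-R)[[1,0]]))-90)
E
```

```text
[0.56496841 0.15810829 0.13      ] [ 0.4724568  -0.23734053  0.13      ] [0.09251161 0.39544883 0.        ] 0.4061258094067348 [ 0.51871261 -0.03961612  0.13      ] -13.167025470627792
```

View pics/c1.png

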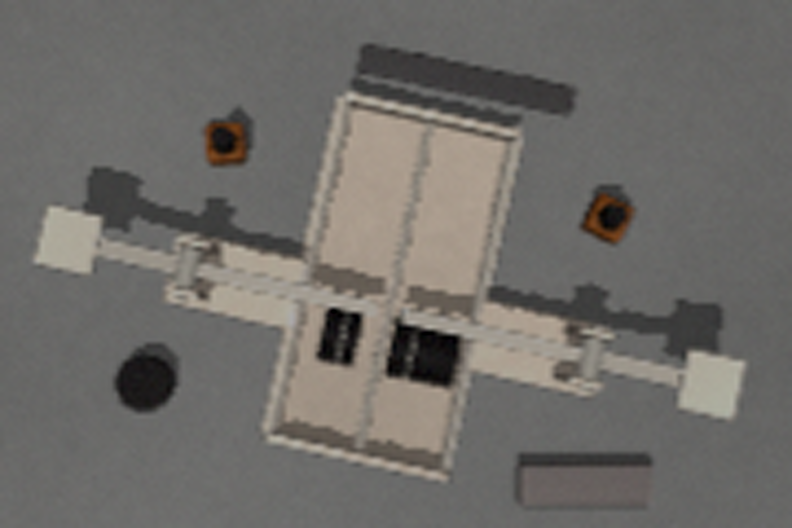

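The crop confirms it: the right pot is clearly the longer one (389–460 px against 320–360 px), so I need the right paddle, at about (0.472, -0.237). I'll move above it with the jaws shut and aligned with the lanes.

>>> servo_tool --plan '[[[1,22,-31,0,0,0,-0.062],[1,22,-31,0,0,0,-0.062],[1,22,-31,0,0,0,-0.062],[1,22,-31,0,0,0,-0.062],[1,22,-31,0,0,0,-0.062],[1,22,-31,0,0,0,-0.062],[1,22,-31,0,0,0,-0.062],[1,22,-31,0,0,0,-0.062],[1,22,-31,0,0,0,-0.062],[1,22,-31,0,0,0,-0.062],[1,22,-31,0,0,0,-0.062],[1,22,-31,0,0,0,-0.062]]]' --force 20

```text
t: 1.35
tool_pos: [0.4514, 0.1967, 0.2295]
orientation: [-1.593, -2.708, 0.0]
force: [1.4, 0.4, -0.5]
opening: 0.0024
```

>>> servo_tool --plan '[[[1,2,-36,0,0,0,-0.062],[1,2,-36,0,0,0,-0.062],[1,2,-36,0,0,0,-0.062],[1,2,-36,0,0,0,-0.062],[1,2,-36,0,0,0,-0.062],[1,2,-36,0,0,0,-0.062],[1,2,-36,0,0,0,-0.062],[1,2,-36,0,0,0,-0.062],[1,2,-36,0,0,0,-0.062],[1,2,-36,0,0,0,-0.062],[1,0,-36,0,0,0,-0.062],[1,0,-36,0,0,0,-0.062]]]'

```text
t: 2.55
tool_pos: [0.4705, -0.2353, 0.2294]
orientation: [-2.468, -1.943, 0.0]
force: [0.6, 0.3, -0.1]
opening: 0.0004
```

>>> servo_tool --plan '[[[1,0,0,-15,0,0,0],[1,0,0,-15,0,0,0],[1,0,0,-15,0,0,0],[1,0,0,-15,0,0,0],[1,0,0,0,0,0,0],[1,0,0,0,0,0,0]]]'

```text
t: 3.15
tool_pos: [0.4707, -0.233, 0.1691]
orientation: [-2.464, -1.948, 0.001]
force: [0.0, 0.3, -0.1]
opening: 0.0004
```

Run:
```python
from h import *
from scipy.spatial.transform import Rotation as Ro
s=monitor.read_state(); print(s["tool_pos"],s["force"],s["opening"],s["t"]); print(Ro.from_rotvec(s["orientation"]).as_matrix().round(3))
crop("scene","pics/c2.png",200,330,110,240,4.6)
```

```text
[ 0.47071688 -0.23295949  0.16910743] [ 0.04670383  0.28012353 -0.14548697] 0.0003512147411240848 3.15
[[ 0.231  0.973 -0.001]
 [ 0.973 -0.231  0.001]
 [ 0.    -0.001 -1.   ]]
```

View pics/c2.png

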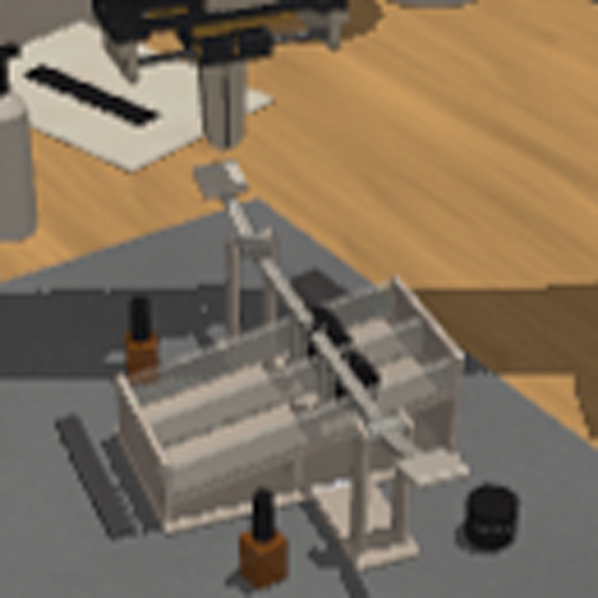

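The closed fingertips stand right above the right pad. I'll press down 64 mm and hold.

>>> servo_tool --plan '[[[1,1,-4,-10,0,0,0],[1,0,0,-10,0,0,0],[1,0,0,-8,0,0,0],[1,0,0,-8,0,0,0],[1,0,0,-8,0,0,0],[1,0,0,-8,0,0,0],[1,0,0,-6,0,0,0],[1,0,0,-6,0,0,0],[1,0,0,0,0,0,0],[1,0,0,0,0,0,0],[1,0,0,0,0,0,0]]]'

```text
t: 4.3
tool_pos: [0.472, -0.2378, 0.1059]
orientation: [2.465, 1.947, 0.0]
force: [-0.5, -2.2, 4.0]
opening: 0.0006
```

Run:
```python
from h import *
s=monitor.read_state(); print(s["tool_pos"],s["force"],s["t"])
crop("scene","pics/c3.png",200,330,110,240,4.6)
```

```text
[ 0.47195605 -0.23777366  0.1059215 ] [-0.53959025 -2.20601344  3.96934282] 4.3
```

View pics/c3.png

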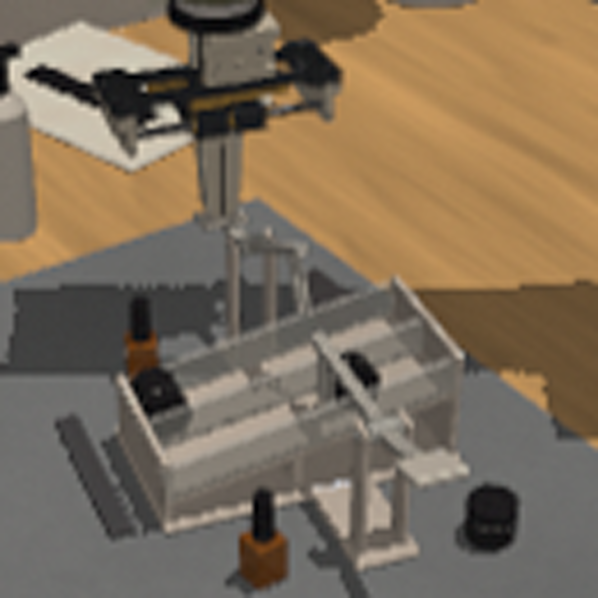

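The long pot has rolled to the end stop, at about (160,390) in the crop, and the short one is still behind its gate. I'll wait briefly, then release and retreat upward.

>>> servo_tool --plan '[[[1,0,0,0,0,0,0],[1,0,0,0,0,0,0],[1,0,0,8,0,0,0],[1,0,0,8,0,0,0],[1,0,0,8,0,0,0],[1,0,0,8,0,0,0],[1,0,0,10,0,0,0],[1,0,0,15,0,0,0],[1,0,0,20,0,0,0],[1,0,0,20,0,0,0],[1,0,0,20,0,0,0],[1,0,0,0,0,0,0]]]'

```text
t: 5.55
tool_pos: [0.4735, -0.2389, 0.2267]
orientation: [2.461, 1.943, 0.003]
force: [-0.1, 0.1, -0.1]
opening: 0.0006
```

>>> servo_tool --plan '[[[1,0,0,0,0,0,0],[1,0,0,0,0,0,0],[1,0,0,0,0,0,0],[1,0,0,0,0,0,0],[1,0,0,0,0,0,0],[1,0,0,0,0,0,0],[1,0,0,0,0,0,0],[1,0,0,0,0,0,0]]]'

```text
t: 6.35
tool_pos: [0.4719, -0.2378, 0.2226]
orientation: [-2.465, -1.947, -0.0]
force: [-0.2, -0.0, -1.1]
opening: 0.0005
```

Run:
```python
from h import *
s=monitor.read_state(); print(s["tool_pos"],s["force"],s["t"])
crop("scene","pics/c4.png",200,330,110,240,4.6)
crop("top","pics/c5.png",175,355,160,280,4.4)
```

```text
[ 0.47191113 -0.23783346  0.22262036] [-0.2330406  -0.04283491 -1.11942193] 6.35
```

View pics/c4.png

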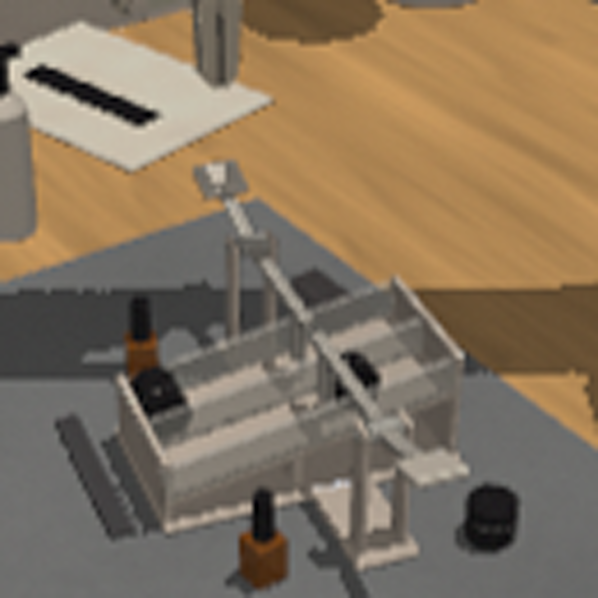

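View pics/c5.png

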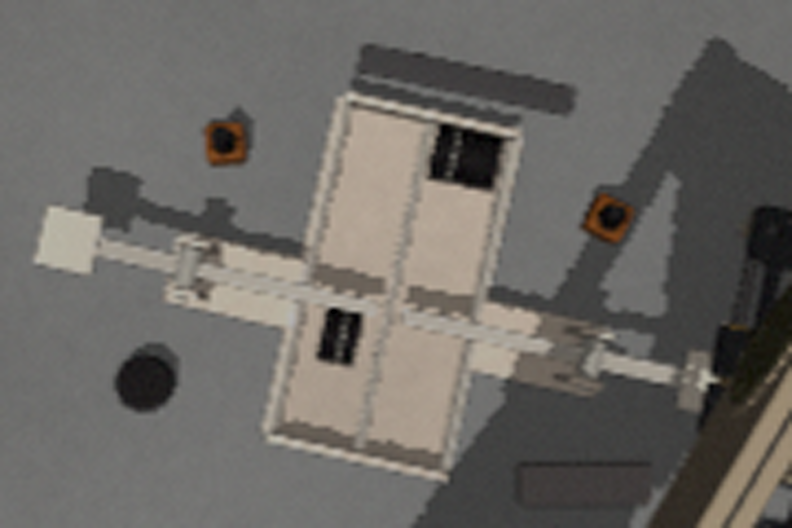

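Both views agree. The long pot lies at its end stop, the paddle is back up, the short pot hasn't moved, and the things in view are where they were.

```bash
python3 -c "
from plant import job
print(job.close_job())"
```

```text
the job is handed in; nothing more can be done
None
```

The longer pot was in the right lane. I pressed the right paddle with the closed fingertips until the pot rolled down to its end stop, then let the paddle come back up and handed the job in; no verdict was reported.

**Press:** the fingertips went down to about 95 mm above the table, with about 4 N of upward force while holding.

**Last checks:** in both the scene and top views the longer pot lies at its end stop and the right paddle and gate look back at rest. The shorter pot is still behind its shut gate, and the bystanders in those views have not moved. The pump bottle and dappen bowl were outside the top crop, and I did not check them closely afterwards. The fingertips were about 80 mm clear of the paddle. The force reading was about 1 N while clear of everything, which I take as sensor drift. I judged all of this from the pictures and did not measure the rocker angle or the pot's final position. No check failed or disagreed.

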